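# Bring an inspection-hatch hinge together on the tiler's bench

### The job

Turn the jamb block on its turntable until the pointer on the disc meets the fixed pointer on the base. Then pick up the stile block that carries the loose hinge leaf and bring its single knuckle between the two knuckles of the jamb's leaf, without forcing it, so that the three holes line up ready for a pin. Finish still holding it there in the air with the gripper, still and not leaning on the jamb; leave the pin and everything else on the bench alone.

Things in the scene. Friction and masses are not known exactly. Their poses are not given: they have to be found in the camera images.
- turntable: Fixed dark steel round base, 190 mm across, 20 mm high. Origin: centre of its underside on the bench, on the vertical turning axis. Its fixed pointer, a steel bar 18 mm long, 8 mm wide, rising 12 mm above the base, lies on its rim 77 to 95 mm from the axis on its own -x side, the side roughly towards the robot.
- jamb (a joint): Angle (rad) of the disc and jamb block on the base: 0 when the two pointers meet, positive counter-clockwise from above; starts between 0.5 and 1.2. About 0.4 N m of friction keeps it where it is left. The aluminium disc, 150 mm across, top 32 mm above the bench, has a steel pointer 8 mm wide on its top, 52 to 75 mm from the axis on the jamb's own -x side.
- jamb_top (a point): Centre of the top of the wooden jamb block, on the turning axis, 112 mm above the bench; axes x, y turn with the block. The block is 50 x 50 mm, 80 mm tall (32 to 112 mm above the bench), fixed on the disc and turns with it. Its +y and -y sides are bare, 50 mm apart, and can be gripped from above; the hinge leaf is on its -x side.
- jamb_bore (a point): Middle of the gap between the two knuckles of the jamb's leaf, on the hole axis, 100 mm above the bench, 40 mm from the turning axis, 15 mm before the block's -x face (13 mm before the leaf plate). Axes as the jamb: y along the holes, z up. Knuckles: steel tubes 18 mm outside, 10 mm inside, 11 mm long, 28 mm apart; the gap is open from above and from -x. A tab under each joins it to the plate.
- stile: Loose wooden stile block with the other hinge leaf, lying flat, about 0.13 kg: 70 mm long (x), 40 mm wide (y), 30 mm thick (z, up). Origin: centre of the block's underside. A 3 mm steel leaf, 22 mm wide, on its top runs out over the +x end to a single knuckle. Grip its bare +y and -y sides, 40 mm apart, from above. A plain offcut of the same size, with no leaf, is not it.
- stile_bore (a point): Centre of the hole of the stile's knuckle, 51 mm along +x and 30 mm above the stile's origin. The knuckle is a tube along the stile's y, 22 mm long, 18 mm outside, 10 mm inside. Matched, it coincides with jamb_bore, y along the jamb's y, the stile on the jamb's -x side with its +x end towards the jamb; the stile's underside is then 70 mm above the bench.
- pin: Bystander: loose steel hinge pin, 65 mm long, 6 mm thick, with a 24 mm crosshead at its origin, lying on the bench.
- offcut: Bystander: plain wooden block 70 x 40 x 30 mm without hinge leaf.
- spacer_jar: Bystander: upright grey jar with white lid, 60 mm across, 70 mm tall.
- screwdriver: Bystander: screwdriver lying along its x.
- tile_a: Bystander: tile 100 x 100 x 7 mm lying flat.
- tile_b: Bystander: tile 100 x 100 x 7 mm lying flat.
- trowel: Bystander: steel trowel 200 x 100 mm (long along its x) lying flat, with a raised grip, about 55 mm high.
Things that resemble listed ones, but are neither listed nor needed, are in the scene too. Leave any blue look-alike of the stile alone.

How it is judged:
By the outcome, as a careful person would: the job done as asked, in the order asked, and still so for the second after the job is handed in, while the arm keeps its last pose, push and grip.
It also fails if it takes over 51 s, if anything falls off the work surface, if the arm or the gripper's body presses on something with over 40 N, if the wrist force passes 120 N, or if a joint passes its speed limit or range.

### The arm

A 6-joint arm with a two-finger parallel gripper is mounted at the origin on the work surface. World frame = base frame: x ahead of the robot, y to its left, z up, the work surface at z = 0. Lengths are in mm, angles in rad, forces in N, time in s.
With the tool pointing down it reaches from about 350 to 975 mm from the base axis. Payload 7.1 kg.
Tool frame: the origin (TCP) lies on the front face of the gripper's body, between the roots of the fingers; the fingertips stand 80 mm ahead of it and the grasp point (between the pads) lies 61 mm ahead of it; z points along the fingers, y is the line along which they close (so a half turn about z gives the same grasp; the last joint's range is limited). The gripper opens to 88 mm and grips with 3 to 60 N. Pads are 20 mm wide; open, the fingers measure 115 mm over their backs; the gripper's body (75 mm by 178 mm) begins 61 mm behind the grasp point.
Start: joints at [1.233, 0.423, 1.63, -0, 1.089, -0.019], TCP at [195.86, 593.502, 302.675] pointing down, gripper open.
Joint ranges: [-3, 3], [-0.9, 2.11], [0.09, 2.58], [-1.31, 4.45], [0.11, 2.69], [-2.54, 2.54]. Speed limits (rad/s): [2.39, 2.39, 3.01, 3.14, 3.14, 3.14].

### API

Orientations are given as a rotation vector (axis times angle).
In Python, from workcell import readout, vision, close_job gives the robot as it stands.
- The arm moves only by the tool servo_tool, never from a script. Its argument "plan" is a list that holds one entry, the list of rows, each a list of 7 numbers: the gripper command: -1 is fully open, 1 is shut, values between are in proportion, then the shift along the world's x, y, z in units of 40 mm (1.0 is 40 mm), then the turn, a rotation vector about the world's x, y, z in units of 5 degrees (1.0 is 5 degrees). A call has 1 to 5 rows; each row shifts and turns the commanded pose from where the row before left it; what a row does not reach is not made up. A row lasts 1/12 s, in which the tool goes at most 41.7 mm and 7.16 degrees, less where a joint would pass 70% of its speed; a pose out of reach is approached as far as the arm can. A call is refused whole if a number of a shift passes 1 or a number of a turn 1, either way. A call with a gripper value outside its range is refused whole. The fingers move at their own pace and stop on an object; the grip force is fixed at half the most. Time passes only in rows, so rows that do not move let the fingers close. It gives the time, the measured TCP pose, the force, the opening and the grip force at its end, in the units of the state.
- readout.get_obs(): the state, without advancing time (a new reading comes with each control period).
- vision.get_image(name): name is "side" or "top"; returns the picture (400x640x3 uint8, red, green, blue); there is no depth.
- vision.camera_params(name): a dict with "fx", "fy", "cx", "cy" (pixels), "D" ([k1, k2, p1, p2, k3] as OpenCV has them; the pictures are not rectified), "rvec" (rotation vector, rad) and "tvec" (3), from world to camera coordinates, as OpenCV has them. Camera axes: x right, y down, z forward; pixel columns grow to the right and rows downward; lengths in mm; the calibration is good to about 2 mm. A picture is of the moment at which its call begins. camera_params takes no time and is no camera call.
- close_job(): hands the job in; it is judged then, once.
The state is a dict: "t": time; "qpos": joint angles; "qvel": joint speeds; "joint_torque": joint torques, N m; "ee_pos": TCP position; "orientation": TCP orientation; "ft_force": force on the tool from outside, world axes, zero at the start; "moment": the same for the moment, N m; "width": finger opening in mm; "grasp_force": force on a finger pad.
Only numpy, scipy, OpenCV 4.12 (cv2) and the standard library are available. Lean on these libraries where they do the work, as an engineer would, in place of code of your own. Each camera call takes 0.05 s, during which the arm holds its last target. There are 200 camera calls.

## Working session

There is one attempt and no reset: what is moved stays moved. The work goes in short steps, Python scripts to look and compute and a tool call to move; the robot and the scene stay as the last step left them, time stands still between calls to the robot, and variables do not carry over. Pictures are saved under pics/ and viewed, at most 10 in all, crops included, and the job is handed in when it is done.

Besides the shell and the picture viewer there is one more tool, called after "Call:" as a command line: name --argument value ..., lists and objects as JSON in quotes. servo_tool: Moves the arm, as the interface text tells. Its arguments: {"type":"object","properties":{"plan":{"type":"array"}},"required":["plan"]}

```bash
mkdir -p pics; cat > h.py <<'E'
import numpy as np,cv2
from workcell import readout,vision
def cam(n):
    p=vision.camera_params(n);K=np.array([[p['fx'],0,p['cx']],[0,p['fy'],p['cy']],[0,0,1.]])
    return K,np.array(p['D'],float),np.array(p['rvec'],float),np.array(p['tvec'],float)
def ray(n,px):
    K,D,r,t=cam(n);u=cv2.undistortPoints(np.array(px,float).reshape(-1,1,2),K,D).reshape(-1,2)
    R=cv2.Rodrigues(r)[0];d=np.c_[u,np.ones(len(u))]@R;return -R.T@t,d
def onz(n,px,z):
    c,d=ray(n,px);return c+d*((z-c[2])/d[:,2])[:,None]
def proj(n,P):
    K,D,r,t=cam(n);return cv2.projectPoints(np.array(P,float).reshape(-1,1,3),r,t,K,D)[0].reshape(-1,2)
def save(n,f):
    im=vision.get_image(n);cv2.imwrite('pics/'+f,im[...,::-1]);return im
E
python3 - <<'E'
from h import *
for n in('top','side'):
    save(n,n+'0.png');print(n,ray(n,[[320,200]]))
print(readout.get_obs())
E
```

```text
top (array([ 373.05207384,   18.28022389, 1227.40491438]), array([[ 0.15197236,  0.01268582, -0.98831917]]))
side (array([ 418.81177605, -860.99041884,  768.64627747]), array([[ 0.1183294 ,  0.77783055, -0.6173536 ]]))
{'t': 0.1, 'qpos': array([ 1.23300878e+00,  4.23762840e-01,  1.63060564e+00, -2.03360764e-05,
        1.08859944e+00, -1.90081870e-02]), 'qvel': array([ 6.15766425e-05, -2.19051275e-03, -3.25509793e-03, -8.59974813e-04,
        5.28326569e-04,  1.68994154e-04]), 'joint_torque': array([-3.18077155e-04, -5.45623255e+01, -2.74325752e+01,  6.45478559e-02,
        1.88067049e-02, -4.49177753e-05]), 'ee_pos': array([195.73437343, 593.14736368, 301.98346057]), 'orientation': array([-4.98569255e-01, -3.10154906e+00,  2.13084355e-03]), 'ft_force': array([ 0.01032446, -0.15685574,  0.48710489]), 'moment': array([ 0.0494455 , -0.00934554,  0.00229052]), 'grasp_force': 0.0, 'width': 87.81291068243243}
```

View pics/top0.png

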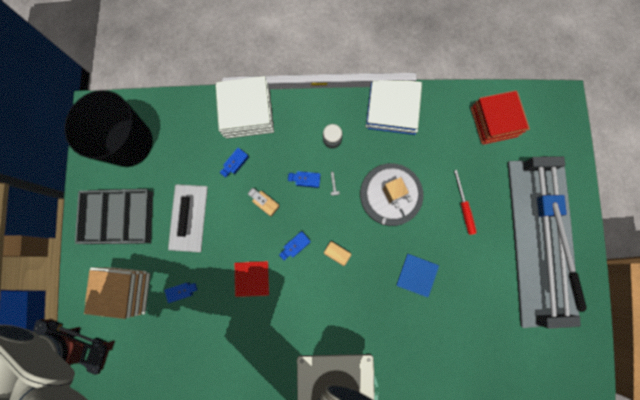

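View pics/side0.png

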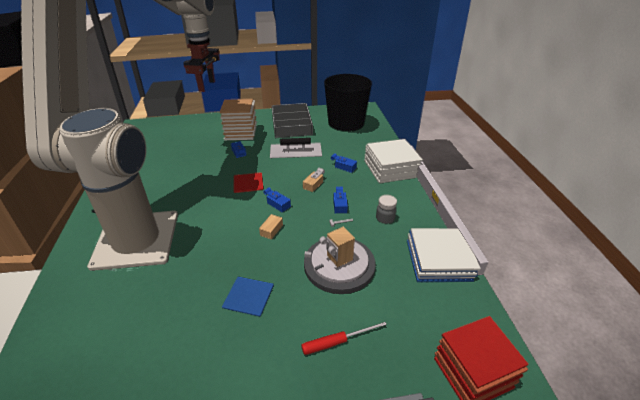

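The top picture shows the turntable at about (392,194), the tan stile with its leaf at (264,202), the offcut at (338,253) and the pin at (335,184). I'll zoom in.

```bash
python3 - <<'E'
from h import *
im=cv2.imread('pics/top0.png')
a=cv2.resize(im[160:230,355:430],None,fx=6,fy=6,interpolation=cv2.INTER_CUBIC)
b=cv2.resize(im[175:230,240:290],None,fx=6,fy=6,interpolation=cv2.INTER_CUBIC)
o=np.zeros((420,760,3),np.uint8);o[:420,:450]=a;o[:330,460:760]=b
cv2.imwrite('pics/crop1.png',o)
hsv=cv2.cvtColor(im,cv2.COLOR_BGR2HSV)
wood=cv2.inRange(hsv,(8,70,90),(25,255,255))
n,l,s,c=cv2.connectedComponentsWithStats(wood)
for i in range(1,n):
    if s[i,4]>60 and 230<c[i,0]<440 and 150<c[i,1]<290:
        r=cv2.minAreaRect(np.argwhere(l==i)[:,::-1].astype(np.float32));print(s[i],c[i],r)
g=cv2.inRange(hsv,(0,0,0),(180,60,255));g[:, :355]=0;g[:,430:]=0;g[:160]=0;g[230:]=0
cs,_=cv2.findContours(g,0,2);k=max(cs,key=cv2.contourArea);e=cv2.fitEllipse(k);print(e,onz('top',[e[0]],20))
E
```

```text
[385 178  23  23 341] [395.91202346 188.39002933] ((396.00006103515625, 188.50001525878906), (18.782970428466797, 18.335756301879883), 63.43495178222656)
[253 191  26  25 256] [267.44921875 204.4140625 ] ((265.6097717285156, 202.98780822753906), (24.050758361816406, 14.211813926696777), 38.65980911254883)
[324 242  27  23 355] [337.11830986 252.98591549] ((337.10113525390625, 252.93821716308594), (24.909950256347656, 14.627970695495605), 32.0053825378418)
((391.26873779296875, 194.1730499267578), (60.898250579833984, 62.22215270996094), 118.83799743652344) [[ 571.62874245 -179.20231367   20.        ]]
```

View pics/crop1.png

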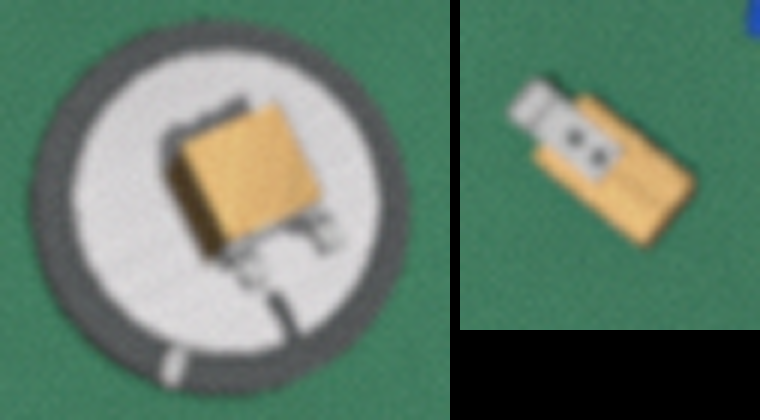

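The crop shows the fixed pointer at about (384.2,221.2), the disc pointer at (402.5,213), and the block-top corners near crop (180,150), (278,105), (322,190), (228,243). The stile's knuckle is at its upper-left end.

```bash
python3 - <<'E'
from h import *
C=lambda p,o:np.array(p)/6+np.array(o)-0.4
q=C([(180,150),(278,105),(322,190),(228,243)],(355,160))
P=onz('top',q,112);print('jambtop',P.round(1),P.mean(0).round(1),[round(np.linalg.norm(P[i]-P[i-1]),1) for i in range(4)])
for i in range(4):
    d=P[i]-P[i-1];print(np.degrees(np.arctan2(d[1],d[0])).round(1),end=' ')
c=np.array([571.6,-179.2])
for nm,p,z in(('fix',(175,367),32),('disc',(285,318),44)):
    w=onz('top',C([p],(355,160)),z)[0];d=w[:2]-c;print(nm,w.round(1),np.linalg.norm(d).round(1),np.degrees(np.arctan2(d[1],d[0])).round(1))
# stile top z=30 corners: crop B origin x 460
s=C([(583-460,95),(696-460,185),(647-460,248),(537-460,153)],(240,175))
S=onz('top',s,30);print('stile',S.round(1),S.mean(0).round(1),[round(np.linalg.norm(S[i]-S[i-1]),1) for i in range(4)])
for i in range(4):
    d=S[i]-S[i-1];print(np.degrees(np.arctan2(d[1],d[0])).round(1),end=' ')
k=onz('top',C([(535-460,103)],(240,175)),37);print(k)
# side view check
im=cv2.imread('pics/side0.png');hsv=cv2.cvtColor(im,cv2.COLOR_BGR2HSV)
w=cv2.inRange(hsv,(8,70,150),(25,255,255));n,l,st,ce=cv2.connectedComponentsWithStats(w)
for i in range(1,n):
    if st[i,4]>60 and 240<ce[i,0]<400 and 160<ce[i,1]<280:print(st[i],ce[i])
print('proj',proj('side',[[*S.mean(0)[:2],30],[*P.mean(0)[:2],112],[571.6,-179.2,112]]))
a=cv2.resize(im[220:300,295:385],None,fx=5,fy=5,interpolation=cv2.INTER_CUBIC)
b=cv2.resize(im[160:200,295:335],None,fx=7,fy=7,interpolation=cv2.INTER_CUBIC)
o=np.zeros((400,740,3),np.uint8);o[:400,:450]=a;o[:280,460:740]=b
cv2.imwrite('pics/crop2.png',o)
E
```

```text
jambtop [[ 583.7 -146.9  112. ]
 [ 604.  -193.4  112. ]
 [ 563.6 -211.7  112. ]
 [ 539.9 -167.1  112. ]] [ 572.8 -179.8  112. ] [np.float64(48.2), np.float64(50.7), np.float64(44.3), np.float64(50.5)]
24.7 -66.5 -155.6 118.0 fix [ 491.3 -151.6   32. ] 84.9 161.0
disc [ 512.7 -204.4   44. ] 64.0 -156.9
stile [[589.8 211.2  30. ]
 [543.6 155.2  30. ]
 [512.9 179.4  30. ]
 [561.2 234.   30. ]] [551.9 195.   30. ] [np.float64(36.6), np.float64(72.7), np.float64(39.1), np.float64(72.9)]
-38.5 -129.5 141.7 48.5 [[585.11377702 233.92122323  37.        ]]
[303 172  20  13 108] [311.5462963  179.17592593]
[260 214  22  19 222] [270.31981982 223.04954955]
[328 227  26  19 284] [340.30985915 235.78169014]
proj [[312.08531916 177.66371532]
 [339.71930661 234.69210301]
 [339.20645075 234.586555  ]]
```

View pics/crop2.png

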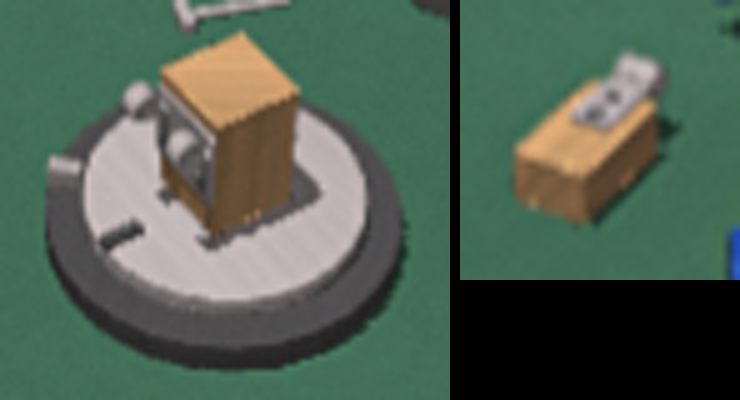

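Both views agree: the jamb axis is at about (572,-179.5) with yaw about 24°, against about -19° for the fixed pointer. The stile is at about (552,195) with yaw about 50°. Next I go above the jamb, turning the tool by -138°.

Call:
servo_tool --plan '[[[-1,0.336,-0.69,0,0,0,-0.984],[-1,0.336,-0.69,0,0,0,-0.984],[-1,0.336,-0.69,0,0,0,-0.984],[-1,0.336,-0.69,0,0,0,-0.984],[-1,0.336,-0.69,0,0,0,-0.984]]]'

```text
t: 0.52
ee_pos: [263.3, 454.0, 302.3]
orientation: [-1.153, -2.922, 0.001]
ft_force: [0.8, 0.8, 0.3]
width: 87.7
grasp_force: 0.0
```

Call:
servo_tool --plan '[[[-1,0.336,-0.69,0,0,0,-0.984],[-1,0.336,-0.69,0,0,0,-0.984],[-1,0.336,-0.69,0,0,0,-0.984],[-1,0.336,-0.69,0,0,0,-0.984],[-1,0.336,-0.69,0,0,0,-0.984]]]'

```text
t: 0.93
ee_pos: [330.5, 316.0, 302.5]
orientation: [-1.75, -2.609, 0.001]
ft_force: [1.5, -0.3, -0.2]
width: 87.4
grasp_force: 0.0
```

Call:
servo_tool --plan '[[[-1,0.336,-0.69,0,0,0,-0.984],[-1,0.336,-0.69,0,0,0,-0.984],[-1,0.336,-0.69,0,0,0,-0.984],[-1,0.336,-0.69,0,0,0,-0.984],[-1,0.336,-0.69,0,0,0,-0.984]]]'

```text
t: 1.35
ee_pos: [397.7, 178.0, 302.6]
orientation: [-2.266, -2.176, 0.0]
ft_force: [0.4, 0.4, 0.4]
width: 88.1
grasp_force: 0.0
```

Call:
servo_tool --plan '[[[-1,0.336,-0.69,0,0,0,-0.984],[-1,0.336,-0.69,0,0,0,-0.984],[-1,0.336,-0.69,0,0,0,-0.984],[-1,0.336,-0.69,0,0,0,-0.984],[-1,0.336,-0.69,0,0,0,-0.984]]]'

```text
t: 1.77
ee_pos: [464.9, 40.0, 302.6]
orientation: [-2.677, -1.643, 0.0]
ft_force: [0.6, 1.2, 0.2]
width: 87.8
grasp_force: 0.0
```

Call:
servo_tool --plan '[[[-1,0.336,-0.69,0,0,0,-0.984],[-1,0.336,-0.69,0,0,0,-0.984],[-1,0.336,-0.69,0,0,0,-0.984],[-1,0.336,-0.69,0,0,0,-0.984],[-1,0.336,-0.69,0,0,0,-0.984]]]'

```text
t: 2.18
ee_pos: [532.1, -98.0, 302.4]
orientation: [-2.966, -1.035, 0.001]
ft_force: [0.6, 0.4, 0.1]
width: 87.7
grasp_force: 0.0
```

Call:
servo_tool --plan '[[[-1,0.336,-0.69,0,0,0,-0.984],[-1,0.336,-0.69,0,0,0,-0.984],[-1,0.336,-0.69,0,0,0,-0.984],[-1,0,0,0,0,0,0],[-1,0,0,0,0,0,0]]]'

```text
t: 2.6
ee_pos: [572.2, -180.4, 302.0]
orientation: [-3.073, -0.65, 0.001]
ft_force: [-0.8, 1.0, -0.4]
width: 88.1
grasp_force: 0.0
```

```bash
cat >> h.py <<'E'
from scipy.spatial.transform import Rotation as Ro
def st():
    o=readout.get_obs();R=Ro.from_rotvec(o['orientation']).as_matrix()
    print('t%.2f'%o['t'],'pos',o['ee_pos'].round(1),'yawY %.2f'%np.degrees(np.arctan2(R[1,1],R[0,1])),'z',R[:,2].round(3),'F',o['ft_force'].round(1),'M',o['moment'].round(2),'w %.1f g %.1f'%(o['width'],o['grasp_force']),'q',o['qpos'].round(2));return o,R
E
python3 -c "from h import *;st()"
```

```text
t2.60 pos [ 572.2 -180.4  302. ] yawY -66.11 z [-0.001  0.    -1.   ] F [-0.8  1.  -0.4] M [-0.    0.14  0.01] w 88.1 g 0.0 q [-0.33  0.39  1.69  0.    1.07  0.83]
```

Call:
servo_tool --plan '[[[-1,0,0,-0.8,0,0,0],[-1,0,0,-0.8,0,0,0],[-1,0,0,-0.8,0,0,0],[-1,0,0,-0.8,0,0,0],[-1,0,0,-0.5,0,0,0]]]'

```text
t: 3.02
ee_pos: [570.1, -177.5, 151.7]
orientation: [-3.07, -0.655, 0.006]
ft_force: [-0.5, 0.5, -0.3]
width: 87.7
grasp_force: 0.0
```

Call:
servo_tool --plan '[[[0,0,0,0,0,0,0],[0,0,0,0,0,0,0],[0.1,0,0,0,0,0,0],[0.1,0,0,0,0,0,0],[0.1,0,0,0,0,0,0]]]'

```text
t: 3.43
ee_pos: [573.1, -179.4, 156.5]
orientation: [3.072, 0.653, 0.004]
ft_force: [-0.2, 0.4, -0.4]
width: 58.0
grasp_force: 0.0
```

```bash
python3 -c "from h import *;st()"
```

```text
t3.43 pos [ 573.1 -179.4  156.5] yawY -66.01 z [ 0.003 -0.001 -1.   ] F [-0.2  0.4 -0.4] M [-0.06  0.13 -0.02] w 58.0 g 0.0 q [-0.32  0.58  1.77  0.    0.79  0.83]
```

Call:
servo_tool --plan '[[[1,0,0,0,0,0,0],[1,0,0,0,0,0,0],[1,0,0,0,0,0,0],[1,0,0,0,0,0,0],[1,0,0,0,0,0,0]]]'

```text
t: 3.85
ee_pos: [573.6, -181.0, 156.2]
orientation: [3.07, 0.651, 0.006]
ft_force: [2.4, -7.7, 0.1]
width: 49.7
grasp_force: 30.0
```

```bash
python3 -c "from h import *;st()"
```

```text
t3.85 pos [ 573.6 -181.   156.2] yawY -66.04 z [ 0.004 -0.003 -1.   ] F [ 2.4 -7.7  0.1] M [-0.88  0.04 -0.1 ] w 49.7 g 30.0 q [-0.32  0.58  1.77 -0.    0.79  0.83]
```

Call:
servo_tool --plan '[[[1,0.02,-0.045,0,0,0,0],[1,0,0,0,0,0,-0.9],[1,0,0,0,0,0,-0.9],[1,0,0,0,0,0,-0.9],[1,0,0,0,0,0,-0.9]]]'

```text
t: 4.27
ee_pos: [573.7, -181.1, 156.1]
orientation: [3.137, 0.159, 0.003]
ft_force: [-0.6, 1.7, 5.8]
width: 50.0
grasp_force: 30.0
```

Call:
servo_tool --plan '[[[1,0,0,0,0,0,-0.9],[1,0,0,0,0,0,-0.9],[1,0,0,0,0,0,-0.9],[1,0,0,0,0,0,-0.9],[1,0,0,0,0,0,-0.9]]]'

```text
t: 4.68
ee_pos: [573.6, -181.1, 156.2]
orientation: [3.108, -0.455, 0.003]
ft_force: [-0.5, 2.3, 5.5]
width: 50.0
grasp_force: 30.0
```

Call:
servo_tool --plan '[[[1,0,0,0,0,0,-0.5],[1,0,0,0,0,0,0],[1,0,0,0,0,0,0],[1,0,0,0,0,0,0],[1,0,0,0,0,0,0]]]'

```text
t: 5.1
ee_pos: [573.7, -181.1, 156.2]
orientation: [3.098, -0.52, 0.003]
ft_force: [-0.0, 2.4, 5.4]
width: 50.1
grasp_force: 30.0
```

```bash
python3 - <<'E'
from h import *
st()
a=save('top','top1.png');b=save('side','side1.png')
A=cv2.resize(a[160:230,355:430,::-1],None,fx=5,fy=5,interpolation=cv2.INTER_CUBIC)
B=cv2.resize(b[220:300,295:380,::-1],None,fx=5,fy=5,interpolation=cv2.INTER_CUBIC)
o=np.zeros((400,800,3),np.uint8);o[:350,:375]=A;o[:400,375:]=B
cv2.imwrite('pics/crop3.png',o)
E
```

```text
t5.10 pos [ 573.7 -181.1  156.2] yawY -109.05 z [ 0.002 -0.    -1.   ] F [-0.   2.4  5.4] M [-0.43  0.42 -0.42] w 50.1 g 30.0 q [-0.33  0.58  1.77  0.    0.79  1.58]
```

View pics/crop3.png

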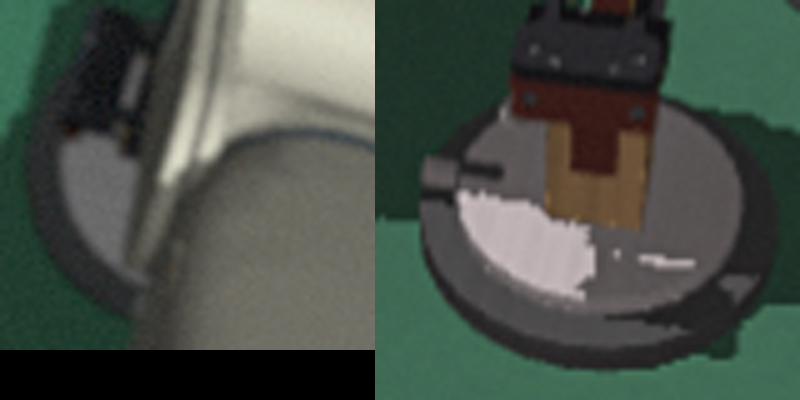

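The side crop shows the disc pointer (crop about 460–503,172) in line with the fixed pointer (420–460,172), while the top view is hidden by the arm. I'll release, lift, go above the stile and check the pointers in a clear view.

Call:
servo_tool --plan '[[[-1,0,0,0,0,0,0],[-1,0,0,0,0,0,0],[-1,0,0,0,0,0,0],[-1,0,0,0,0,0,0],[-1,0,0,0.4,0,0,0]]]'

```text
t: 5.62
ee_pos: [571.3, -180.6, 168.3]
orientation: [-3.098, 0.519, 0.008]
ft_force: [-0.1, 0.9, 0.2]
width: 79.8
grasp_force: 0.0
```

Call:
servo_tool --plan '[[[-1,0,0,0.8,0,0,0],[-1,0,0,0.8,0,0,0],[-1,0,0,0.8,0,0,0],[-1,0,0,0.8,0,0,0],[-1,0,0.3,0,0,0,0]]]'

```text
t: 6.03
ee_pos: [575.7, -171.1, 305.3]
orientation: [3.096, -0.521, 0.017]
ft_force: [0.8, -0.7, 0.4]
width: 87.6
grasp_force: 0.0
```

Call:
servo_tool --plan '[[[-1,-0.04,0.65,0,0,0,0.985],[-1,-0.04,0.65,0,0,0,0.985],[-1,-0.04,0.65,0,0,0,0.985],[-1,-0.04,0.65,0,0,0,0.985],[-1,-0.04,0.65,0,0,0,0.985]]]'

```text
t: 6.45
ee_pos: [564.5, -37.8, 298.2]
orientation: [-3.137, -0.16, 0.001]
ft_force: [0.4, 1.0, -0.1]
width: 87.8
grasp_force: 0.0
```

Call:
servo_tool --plan '[[[-1,-0.04,0.65,0,0,0,0.985],[-1,-0.04,0.65,0,0,0,0.985],[-1,-0.04,0.65,0,0,0,0.985],[-1,-0.04,0.65,0,0,0,0.985],[-1,-0.04,0.65,0,0,0,0.985]]]'

```text
t: 6.87
ee_pos: [556.5, 92.2, 298.2]
orientation: [-3.031, -0.825, 0.001]
ft_force: [0.5, 0.3, 0.1]
width: 88.2
grasp_force: 0.0
```

Call:
servo_tool --plan '[[[-1,-0.04,0.65,0,0,0,0.985],[-1,-0.04,0.65,0,0,0,0.985],[-1,-0.04,0.65,0,0,0,0.985],[-1,-0.04,0.65,0,0,0,0.985],[-1,0,0,0,0,0,0]]]'

```text
t: 7.28
ee_pos: [550.0, 198.6, 298.2]
orientation: [-2.842, -1.335, -0.0]
ft_force: [0.1, 0.0, -0.2]
width: 88.1
grasp_force: 0.0
```

```bash
python3 - <<'E'
from h import *
st()
a=save('top','top2.png');b=save('side','side2.png')
A=cv2.resize(a[160:230,355:430,::-1],None,fx=5,fy=5,interpolation=cv2.INTER_CUBIC)
B=cv2.resize(b[220:300,295:380,::-1],None,fx=5,fy=5,interpolation=cv2.INTER_CUBIC)
o=np.zeros((400,800,3),np.uint8);o[:350,:375]=A;o[:400,375:]=B
cv2.imwrite('pics/crop4.png',o)
E
```

```text
t7.28 pos [550.  198.6 298.2] yawY -39.67 z [-0.     0.001 -1.   ] F [ 0.1  0.  -0.2] M [-0.09  0.12  0.03] w 88.1 g 0.0 q [0.33 0.37 1.72 0.   1.05 1.02]
```

View pics/crop4.png

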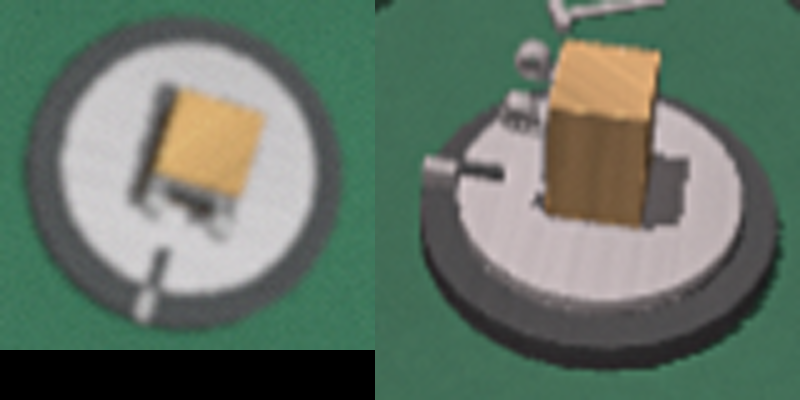

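The pointers meet in both views: in the top picture the disc pointer is at about (386.2,212.6) and the fixed one at (384.0,220.6). Next I quantify the angle, then grip the stile.

```bash
python3 - <<'E'
from h import *
C=lambda p,o,s=5:np.array(p,float)/s+np.array(o)-0.4
T=cv2.imread('pics/top2.png');g=cv2.cvtColor(T,cv2.COLOR_BGR2HSV)
m=cv2.inRange(g,(0,0,0),(180,60,255));m[:,:355]=0;m[:,430:]=0;m[:160]=0;m[230:]=0
w=cv2.inRange(g,(8,70,150),(25,255,255));w[:,:355]=0;w[:,430:]=0;w[:160]=0;w[230:]=0
cs,_=cv2.findContours(w,0,2);k=max(cs,key=cv2.contourArea);r=cv2.minAreaRect(k);q=onz('top',cv2.boxPoints(r),112)
print('block',q.mean(0).round(1),[np.degrees(np.arctan2(*(q[i]-q[i-1])[[1,0]])).round(1) for i in range(4)])
f=onz('top',C([(147,305)],(355,160)),32)[0];d=onz('top',C([(158,265)],(355,160)),40)[0]
for c in ([572,-179.5],[571.6,-179.2],[572.8,-180]):
    for p in(f,d):
        v=p[:2]-c;print(np.linalg.norm(v).round(1),np.degrees(np.arctan2(v[1],v[0])).round(1),end=' ')
    print()
# side: 
f=onz('side',C([(438,166)],(295-75,220)),32);d=onz('side',C([(480,171)],(220,220)),43);print(f,d)
E
```

```text
block [ 572.6 -179.6  112. ] [np.float64(70.0), np.float64(-20.7), np.float64(-110.1), np.float64(158.9)]
84.7 161.3 61.4 160.1 
84.2 161.4 60.9 160.2 
85.6 161.1 62.3 159.9 
[[ 492.68348861 -153.43960294   32.        ]] [[ 512.90955088 -170.69243126   43.        ]]
```

Call:
servo_tool --plan '[[[-1,0.075,-0.115,-0.8,0,0,0],[-1,0,0,-0.8,0,0,0],[-1,0,0,-0.8,0,0,0],[-1,0,0,-0.8,0,0,0],[-1,0,0,-0.8,0,0,0]]]'

```text
t: 7.8
ee_pos: [553.5, 188.9, 137.3]
orientation: [2.85, 1.322, 0.0]
ft_force: [0.4, -0.0, -0.1]
width: 87.7
grasp_force: 0.0
```

Call:
servo_tool --plan '[[[-1,0,0,-0.4,0,0,0],[-1,0,0,-0.4,0,0,0],[-1,0,0,-0.2,0,0,0],[-1,0,0,0,0,0,0],[-1,0,0,0,0,0,0]]]'

```text
t: 8.22
ee_pos: [553.7, 189.6, 98.7]
orientation: [2.849, 1.324, -0.001]
ft_force: [-0.4, 0.2, -0.8]
width: 88.0
grasp_force: 0.0
```

```bash
python3 -c "from h import *;st()"
```

```text
t8.22 pos [553.7 189.6  98.7] yawY -40.15 z [-0. -0. -1.] F [-0.4  0.2 -0.8] M [-0.05  0.1   0.04] w 88.0 g 0.0 q [ 0.31  0.66  1.81 -0.    0.67  1.01]
```

Call:
servo_tool --plan '[[[-1,0,0.11,0,0,0,0],[-1,0,0,-0.2,0,0,0],[-1,0,0,-0.15,0,0,0],[-1,0,0,0,0,0,0],[-1,0,0,0,0,0,0]]]'

```text
t: 8.63
ee_pos: [553.3, 194.7, 84.4]
orientation: [-2.848, -1.326, 0.001]
ft_force: [0.5, 0.1, 0.3]
width: 87.5
grasp_force: 0.0
```

```bash
python3 -c "from h import *;st()"
```

```text
t8.63 pos [553.3 194.7  84.4] yawY -40.06 z [-0.001 -0.    -1.   ] F [0.5 0.1 0.3] M [-0.03  0.12 -0.04] w 87.5 g 0.0 q [ 0.32  0.69  1.81 -0.    0.65  1.02]
```

Call:
servo_tool --plan '[[[1,0,0,0,0,0,0],[1,0,0,0,0,0,0],[1,0,0,0,0,0,0],[1,0,0,0,0,0,0],[1,0,0,0,0,0,0]]]'

```text
t: 9.05
ee_pos: [553.7, 194.7, 84.8]
orientation: [2.848, 1.326, 0.0]
ft_force: [0.4, 0.3, 0.9]
width: 57.8
grasp_force: 0.0
```

Call:
servo_tool --plan '[[[1,0,0,0,0,0,0],[1,0,0,0,0,0,0],[1,0,0,0,0,0,0],[1,0,0,0,0,0,0],[1,0,0,0,0,0,0]]]'

```text
t: 9.47
ee_pos: [553.6, 194.7, 84.7]
orientation: [-2.848, -1.326, -0.0]
ft_force: [0.3, 0.3, 0.4]
width: 39.7
grasp_force: 30.0
```

```bash
python3 -c "from h import *;st()"
```

```text
t9.47 pos [553.6 194.7  84.7] yawY -40.08 z [ 0.  0. -1.] F [0.3 0.3 0.4] M [-0.02  0.22 -0.  ] w 39.7 g 30.0 q [0.32 0.69 1.81 0.   0.65 1.02]
```

The stile is gripped (opening 39.7 mm, 30 N). I'll lift it and carry it to 35 mm short of the match, turning it by -69°.

Call:
servo_tool --plan '[[[1,0,0,0.3,0,0,0],[1,0,0,0.6,0,0,0],[1,0,0,0.8,0,0,0],[1,0,0,0.8,0,0,0],[1,-0.18,-0.6,0,0,0,-0.986]]]'

```text
t: 9.88
ee_pos: [550.8, 173.9, 191.5]
orientation: [2.9, 1.206, 0.02]
ft_force: [1.9, 1.2, -1.5]
width: 39.9
grasp_force: 30.0
```

Call:
servo_tool --plan '[[[1,-0.18,-0.6,0,0,0,-0.986],[1,-0.18,-0.6,0,0,0,-0.986],[1,-0.18,-0.6,0,0,0,-0.986],[1,-0.18,-0.6,0,0,0,-0.986],[1,-0.18,-0.6,0,0,0,-0.986]]]'

```text
t: 10.3
ee_pos: [509.8, 49.7, 185.5]
orientation: [3.093, 0.549, 0.001]
ft_force: [0.1, -1.0, -1.5]
width: 39.8
grasp_force: 30.0
```

Call:
servo_tool --plan '[[[1,-0.18,-0.6,0,0,0,-0.986],[1,-0.18,-0.6,0,0,0,-0.986],[1,-0.18,-0.6,0,0,0,-0.986],[1,-0.18,-0.6,0,0,0,-0.986],[1,-0.18,-0.6,0,0,0,-0.986]]]'

```text
t: 10.72
ee_pos: [473.9, -70.4, 185.4]
orientation: [3.139, -0.125, 0.001]
ft_force: [0.4, 0.2, -1.2]
width: 39.8
grasp_force: 30.0
```

Call:
servo_tool --plan '[[[1,-0.18,-0.6,0,0,0,-0.986],[1,-0.18,-0.6,0,0,0,-0.986],[1,-0.13,-0.5,0,0,0,-0.986],[1,0,0,-0.3,0,0,0],[1,0,0,-0.2,0,0,0]]]'

```text
t: 11.13
ee_pos: [454.6, -138.4, 165.1]
orientation: [3.097, -0.525, 0.002]
ft_force: [-0.2, 0.7, -1.4]
width: 39.7
grasp_force: 30.0
```

Call:
servo_tool --plan '[[[1,0,0,-0.2,0,0,0],[1,0,0,0,0,0,0],[1,0,0,0,0,0,0],[1,0,0,0,0,0,0]]]'

```text
t: 11.47
ee_pos: [455.0, -136.8, 156.8]
orientation: [-3.098, 0.519, 0.0]
ft_force: [0.5, -0.0, -1.6]
width: 39.8
grasp_force: 30.0
```

```bash
python3 - <<'E'
from h import *
o,R=st();print(vision.camera_params('side')['fx'])
a=save('top','top3.png');b=save('side','side3.png')
A=cv2.resize(a[170:245,345:420,::-1],None,fx=4,fy=4,interpolation=cv2.INTER_CUBIC)
B=cv2.resize(b[210:280,270:370,::-1],None,fx=5,fy=5,interpolation=cv2.INTER_CUBIC)
z=np.zeros((350,800,3),np.uint8);z[:300,:300]=A;z[:350,300:]=B
cv2.imwrite('pics/crop5.png',z)
E
```

```text
t11.47 pos [ 455.  -136.8  156.8] yawY -109.02 z [-0.  0. -1.] F [ 0.5 -0.  -1.6] M [ 0.04  0.21 -0.01] w 39.8 g 30.0 q [-0.32  0.45  2.05  0.    0.65  1.59]
381.118851063529
```

View pics/crop5.png

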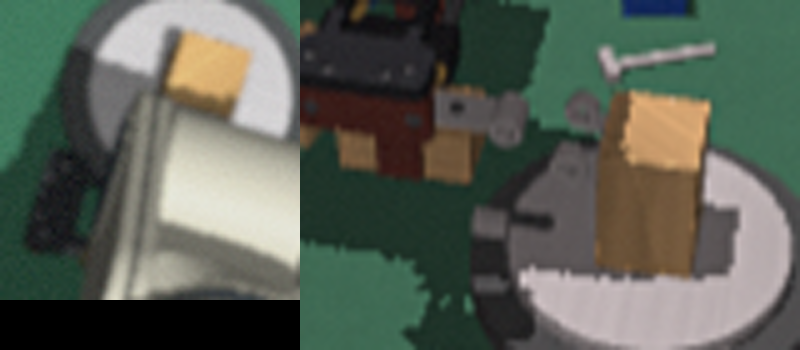

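The side crop shows the stile's knuckle near (312,234) and the jamb's near knuckle at about (325,242), its far one at (326,232). I'll enlarge it with the predicted bore points marked.

```bash
python3 - <<'E'
from h import *
b=cv2.imread('pics/side3.png');x0,y0,s=303,222,18
B=cv2.resize(b[y0:y0+28,x0:x0+42],None,fx=s,fy=s,interpolation=cv2.INTER_CUBIC)
j=np.radians(-19.05);X=np.array([np.cos(j),np.sin(j),0]);Y=np.array([-X[1],X[0],0]);Z=np.array([0,0,1.])
ax=np.array([573.7,-181.1,0]);jb=ax-40*X+100*Z
T=np.array([455,-136.8,156.8-84.7]);sb=T+51*X+30*Z
print('gap along X,Y,Z',(jb-sb)@X,(jb-sb)@Y,(jb-sb)@Z)
th=np.linspace(0,2*np.pi,24)
pts={'jn':jb-25*Y,'jf':jb+14*Y,'sn':sb-11*Y}
for k,p in pts.items():
    q=proj('side',p)[0];print(k,q.round(2))
    for t,r in [(0,0)]+[(t,9) for t in th]:
        u=proj('side',p+r*(np.cos(t)*X+np.sin(t)*Z))[0]
        c=((u-[x0,y0]+.5)*s).astype(int);cv2.circle(B,tuple(int(v) for v in c),2,(0,0,255),-1)
for n,v in(('X',X),('Y',Y),('Z',Z)):print(n,(proj('side',jb+10*v)-proj('side',jb))/10)
cv2.imwrite('pics/crop6.png',B)
E
```

```text
gap along X,Y,Z 35.658504709962635 -3.131003774569899 -2.1000000000000085
jn [322.6  243.26]
jf [325.32 232.72]
sn [309.95 236.09]
X [[0.38908529 0.05153087]]
Y [[ 0.06847745 -0.26586749]]
Z [[ 0.00447096 -0.28858295]]
```

View pics/crop6.png

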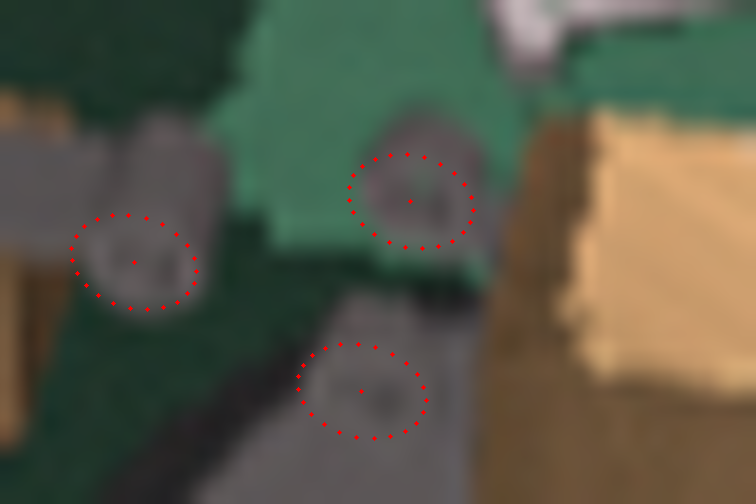

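All predicted ends are offset about 15 px of 18x zoom in the same direction (calibration bias), so the relative gap stands: about 36.3 mm along the jamb's x, -3.1 in y and -2.1 in z. I'll fix y and z first, then advance.

Call:
servo_tool --plan '[[[1,-0.026,-0.074,-0.052,0,0,0],[1,0.16,-0.055,0,0,0,0],[1,0,0,0,0,0,0],[1,0,0,0,0,0,0],[1,0,0,0,0,0,0]]]'

```text
t: 11.98
ee_pos: [460.3, -142.5, 154.6]
orientation: [-3.098, 0.521, -0.0]
ft_force: [-0.5, -0.0, -1.4]
width: 39.7
grasp_force: 30.0
```

```bash
cat >> h.py <<'E'
def gap(s=36.3-35.66):
    o,R=st();j=np.radians(-19.05);X=np.array([np.cos(j),np.sin(j),0]);Y=np.array([-X[1],X[0],0])
    d=np.array([573.7,-181.1,154.7])-(91-s)*X-o['ee_pos'];print('gap X %.2f Y %.2f Z %.2f'%(d@X,d@Y,d[2]),'units',(d/40).round(3))
E
python3 -c "from h import *;gap()"
```

```text
t11.98 pos [ 460.3 -142.5  154.6] yawY -109.10 z [ 0.  0. -1.] F [-0.5 -0.  -1.4] M [ 0.01  0.17 -0.01] w 39.7 g 30.0 q [-0.33  0.46  2.03  0.    0.65  1.58]
gap X 29.44 Y 0.58 Z 0.08 units [ 0.701 -0.227  0.002]
```

Call:
servo_tool --plan '[[[1,0.2,-0.06,0,0,0,0],[1,0.16,-0.05,0,0,0,0],[1,0.12,-0.035,0,0,0,0],[1,0,0,0,0,0,0],[1,0,0,0,0,0,0]]]'

```text
t: 12.4
ee_pos: [479.7, -148.4, 154.5]
orientation: [3.098, -0.521, 0.0]
ft_force: [0.0, 0.2, -1.5]
width: 39.9
grasp_force: 30.0
```

```bash
python3 -c "from h import *;gap()"
```

```text
t12.40 pos [ 479.7 -148.4  154.5] yawY -109.09 z [ 0. -0. -1.] F [ 0.   0.2 -1.5] M [ 0.02  0.17 -0.08] w 39.9 g 30.0 q [-0.32  0.48  1.99  0.    0.67  1.58]
gap X 9.14 Y -0.27 Z 0.18 units [ 0.214 -0.081  0.005]
```

Call:
servo_tool --plan '[[[1,0.11,-0.04,0.002,0,0,0],[1,0.105,-0.04,0.002,0,0,0],[1,0,0,0,0,0,0],[1,0,0,0,0,0,0],[1,0,0,0,0,0,0]]]'

```text
t: 12.82
ee_pos: [487.8, -151.4, 154.7]
orientation: [-3.098, 0.521, 0.0]
ft_force: [0.5, 0.2, -1.5]
width: 39.8
grasp_force: 30.0
```

```bash
python3 - <<'E'
from h import *
gap()
b=save('side','side4.png');x0,y0,s=308,222,18
B=cv2.resize(b[y0:y0+28,x0:x0+42,::-1],None,fx=s,fy=s,interpolation=cv2.INTER_CUBIC)
cv2.imwrite('pics/crop7.png',B)
E
```

```text
t12.82 pos [ 487.8 -151.4  154.7] yawY -109.10 z [-0.  0. -1.] F [ 0.5  0.2 -1.5] M [ 0.02  0.13 -0.01] w 39.8 g 30.0 q [-0.32  0.49  1.97  0.    0.68  1.58]
gap X 0.52 Y -0.01 Z 0.02 units [ 0.012 -0.004  0.   ]
```

View pics/crop7.png

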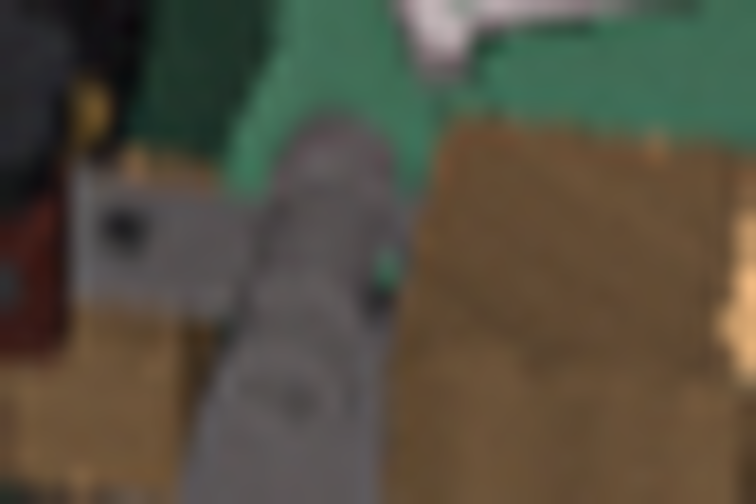

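The three knuckles form one straight tube in the side view: the edge runs from (395,165) through (376,245) to (347,370). There is no contact force beyond the weight. A last 0.5 mm nudge, settle, then hand in.

Call:
servo_tool --plan '[[[1,0.012,-0.004,0,0,0,0],[1,0,0,0,0,0,0],[1,0,0,0,0,0,0],[1,0,0,0,0,0,0],[1,0,0,0,0,0,0]]]'

```text
t: 13.28
ee_pos: [488.4, -151.6, 154.8]
orientation: [-3.098, 0.521, -0.0]
ft_force: [0.5, -0.8, -1.2]
width: 39.8
grasp_force: 30.0
```

Call:
servo_tool --plan '[[[1,0,0,0,0,0,0],[1,0,0,0,0,0,0],[1,0,0,0,0,0,0],[1,0,0,0,0,0,0],[1,0,0,0,0,0,0]]]'

```text
t: 13.7
ee_pos: [488.4, -151.6, 154.7]
orientation: [3.098, -0.521, -0.0]
ft_force: [0.4, -0.1, -1.3]
width: 40.0
grasp_force: 30.0
```

```bash
python3 - <<'E'
from h import *
gap()
o=readout.get_obs()
if np.abs(o['ft_force']).max()<3:
    from workcell import close_job;print(close_job())
E
```

```text
t13.70 pos [ 488.4 -151.6  154.7] yawY -109.09 z [-0. -0. -1.] F [ 0.4 -0.1 -1.3] M [-0.02  0.12  0.01] w 40.0 g 30.0 q [-0.32  0.49  1.97 -0.    0.68  1.58]
gap X -0.14 Y -0.04 Z -0.05 units [-0.004  0.    -0.001]
the job is handed in; nothing more can be done
None
```

I handed the job in at 13.7 s: the jamb's pointer meets the fixed one to about 1°, and the stile is held still with its knuckle between the jamb's two, aligned to about 1 mm by the side view and not touching the jamb; no verdict was returned.

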